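# Seat the shoemaker's stake in its bench socket

## Task

Take the steel stake out of the wooden rack, stand its tapered square shank loosely in the socket of the bench stand, without pushing it in by hand, and let go. Then drive it fully home with the maul, gently, until you feel it come up solid on the stop hidden in the socket, bear on it for a moment with a firm 25 N and never more than 35 N, so that the taper grips it. Set the maul back upright on the table and leave the other things where they are.

Things in the scene. Friction and masses are not known exactly. Their poses are not given: they have to be found in the camera images.
- stake_post (a point): Steel stake, 0.23 to 0.33 kg, 98 mm long, upright in any one of the rack's holes: the only tool there with a square collar. Square tapered shank below, collar, straight round post 30 mm across and 50 mm tall above. This point: on the axis in the post, a good height to grip, 72 mm above the tip, 32 above the collar's underside, 26 below the top. z up, x and y square to the shank's faces.
- stake_collar (a point): On the stake's axis at the underside of its collar (46 x 46 x 8 mm, sides parallel to the shank's). The shank below is 40 mm long, 24 mm square under the collar, tapering evenly to 14.4 mm square at the tip. z up, x and y square to the faces (a quarter turn makes no difference).
- stake_top (a point): Top of the low dome that ends the stake's post, 58 mm above the collar's underside; the maul bears here. The polished dome is marred by more than 35 N.
- socket (a point): Centre of the square tapered socket's mouth, level with the stand's top face, 55 mm above the table. z up, x and y square to its sides (a quarter turn makes no difference). Four steel spring jaws just inside form a taper matching the shank, 21 mm wide at the top: the tip enters with 3 mm to spare each side.
- stand: Fixed dark steel stand, 90 x 90 mm block on a 130 x 130 x 12 mm foot, origin under its centre. Its jaws grip from collar 12 mm above the mouth; the stake's weight leaves it 7.5 to 11 mm high. Driving on, resistance grows by 0.8 to 1.5 N per mm. Deep inside is a solid depth stop, out of sight, set differently each time: the stake is home on it with its collar 0.5 to 4.5 mm above the mouth.
- maul_handle (a point): Maul, 0.4 kg, 140 mm tall, upright on the table: white plastic cylinder head 56 mm across and 55 mm tall below, straight round wooden handle 28 mm across above. This point: on the axis in the handle, where it is gripped from above, 105 mm above the head's flat underside (which taps), 35 mm below the top. z up.
- rack_top (a point): Fixed wooden rack, 70 mm (its x) by 230 mm (its y), 60 mm high: centre of its top face. Three 36 mm round holes lie on its y axis at -75, 0 and +75 mm; the stake and two other tools hang in them by collar or flange. Fingers have most room in front of and behind it (along its x).
- slicker: edge slicker: turned beech handle, its top 60 mm above the rack, with a 45 mm round flange, standing in one hole of the rack; origin at the centre of its underside
- awl: awl: turned beech handle, its top 55 mm above the rack, 45 mm round flange, standing in one hole of the rack; origin at the centre of its underside
- last: wooden shoe last, about 220 x 75 x 90 mm, to be left alone; origin at the centre of its underside
- glasses_case: black spectacle case, 60 x 155 x 42 mm, to be left alone; origin at the centre of its underside
- phone: dark phone lying flat, 74 x 150 x 9 mm, to be left alone; origin at the centre of its underside
- thread: spool of pale thread, 40 mm across, 50 mm tall, to be left alone; origin at the centre of its underside
- wax_tin: flat aluminium tin, 70 mm across, 24 mm tall, to be left alone; origin at the centre of its underside
- folder: bone folder lying flat, 150 x 24 x 6 mm, to be left alone; origin at the centre of its underside
There are look-alikes about, which are no part of the job. What is shaped like the part that bears stake_post but pink or red is not meant.

How it is judged (in metres and radians):
On the way, in this order (a step that is already met when the one before it is completed fails the run):
1. the stake stands in the socket by itself, let go, not yet driven (collar 6 to 20 mm above the stand) (horizontal distance between stake_collar and socket below 0.004 m and z of stake_collar in the frame of socket between 0.006 and 0.02 m and angle between stake_collar's own z axis and vertical below 0.1 rad and contact force between the fingers and stake below 0.1 N), for 0.2 s.
2. the maul bears on the stake, deep in the socket (collar less than 5.5 mm above the stand), with more than 18 N: it is home on the stop (horizontal distance between stake_collar and socket below 0.004 m and z of stake_collar in the frame of socket below 0.0055 m and contact force between maul and stake above 18 N), for 0.05 s.
At the end, for the whole second after the job is handed in: The stake sits in the socket driven home (its collar less than 5.5 mm above the stand's top face), centred within 2 mm, upright within 2 degrees and at rest; the maul stands upright on the table on its head, at rest (horizontal distance between stake_collar and socket below 0.002 m and z of stake_collar in the frame of socket below 0.0055 m and angle between stake_collar's own z axis and vertical below 0.035 rad and linear speed of each of stake, maul below 0.01 m/s and height (world z) of maul_handle between 0.1 and 0.11 m and angle between maul_handle's own z axis and vertical below 0.05 rad); the robot touches nothing.
It fails at once if the maul bears on the stake with more than 35 N (contact force between maul and stake above 35 N).
It fails at once if the stake is driven in by the gripper (touched by the fingers or arm with the collar less than 6 mm above the stand) (horizontal distance between stake_collar and socket below 0.01 m and z of stake_collar in the frame of socket below 0.006 m and contact force between any of the fingers, the arm and stake above 1 N).
It fails at once if one of the other things is moved by more than 30 mm (distance of any of slicker, awl, last, glasses_case, phone, thread, wax_tin, folder from where it was at the start of the episode above 0.03 m).
It also fails if it takes over 64 s, if anything falls off the work surface, if the arm or the gripper's body presses on something with over 40 N, if the wrist force passes 120 N, or if a joint passes its speed limit or range.

## Robot

A 6-joint arm with a two-finger parallel gripper is mounted at the origin on the work surface. World frame = base frame: x ahead of the robot, y to its left, z up, the work surface at z = 0. Lengths are in mm, angles in rad, forces in N, time in s.
With the tool pointing down it reaches from about 400 to 925 mm from the base axis. Payload 12.5 kg.
Tool frame: the origin (TCP) lies at the centre of the arm's flange, where the gripper is bolted on; the fingertips stand 190 mm ahead of it and the grasp point (between the pads) lies 171 mm ahead of it; z points along the fingers, y is the direction in which the jaws open and shut (so a half turn about z gives the same grasp; the last joint's range is limited). The gripper opens to 95 mm and grips with 3 to 60 N. Pads are 20 mm wide; open, the fingers measure 119 mm over their backs; the gripper's body (75 mm by 180 mm) begins 59 mm behind the grasp point.
Start: joints at [1.071, 0.491, 1.559, -0, 1.092, -0.106], TCP at [239.79, 577.171, 404.761] pointing down, gripper open.
Joint ranges: [-3.1, 3.1], [-0.84, 2.19], [0.05, 2.79], [-1.13, 4.28], [0.06, 2.93], [-2.69, 2.69]. Speed limits (rad/s): [2.22, 2.22, 2.79, 3.14, 3.14, 3.14].

## Interface

Orientations are given as [roll, pitch, yaw] about the fixed x, y, z axes, in that order (R = Rz(yaw) Ry(pitch) Rx(roll)).
In Python, from cell import env, optics gives the robot as it stands.
- The arm moves only by the tool apply_moves, never from a script. Its argument "commands" is a list of rows, each a list of 7 numbers: the turn, a rotation vector about the tool's x, y, z in degrees, then the shift along the tool's x, y, z in m, then the finger opening in m, from 0 to 0.0951. A call has 1 to 5 rows; each row shifts and turns the commanded pose from where the row before left it, along the tool's axes as they then stand; what a row does not reach is not made up. A row lasts 1/12 s, in which the tool goes at most 41.7 mm and 7.16 degrees, less where a joint would pass 70% of its speed; a pose out of reach is approached as far as the arm can. A call with a gripper value outside its range is refused whole. The fingers move at their own pace and stop on an object; the grip force is fixed at half the most. Time passes only in rows, so rows that do not move let the fingers close. It gives the time, the measured TCP pose, the force and the opening at its end, in the units of the state.
- env.state(): the state, without advancing time (a new reading comes with each control period).
- optics.read_camera(name): name is "scene" or "top" or "wrist"; returns a dict with "color" (480x640x3 uint8, red, green, blue), "fx", "fy", "cx", "cy" (pixels), "eye" and "rotation" of the camera in the world; the wrist camera has in their place "T_tool_cam" (4x4, takes a point from camera to tool coordinates, whose origin is the TCP and whose axes are the flange's). Camera axes: x right, y up, looking along -z (the intrinsics and any distortion apply to the point x, -y, -z); pixel columns grow to the right and rows downward; lengths in mm; the calibration is good to about 2 mm. A picture is of the moment at which its call begins: read the wrist's pose just before it. There is no depth.
- env.job_done(): hands the job in, once; it reports no verdict.
The state is a dict: "t": time; "joints": joint angles; "qvel": joint speeds; "tau": joint torques, N m; "eef_pos": TCP position; "tcp_rot": TCP orientation; "ft_force": force on the tool from outside, world axes, zero at the start; "moment": the same for the moment, N m; "opening": opening from 0.0 (shut) to 1.0 (fully open).
Only numpy, scipy, OpenCV 4.12 (cv2) and the standard library are available. Lean on these libraries where they do the work, as an engineer would, in place of code of your own. Each camera call takes 0.05 s, during which the arm holds its last target. There are 200 camera calls.

## Working session

There is one attempt and no reset: what is moved stays moved. The work goes in short steps, Python scripts to look and compute and a tool call to move; the robot and the scene stay as the last step left them, time stands still between calls to the robot, and variables do not carry over. Pictures are saved under pics/ and viewed, about 8 in all and at most 12, crops included, and the job is handed in when it is done.

Besides the shell and the picture viewer there is one more tool, called after ">>>" in YAML: its name, and indented under it one key for each argument. apply_moves: Moves the arm, as the interface text tells. Its arguments: {"type":"object","properties":{"commands":{"type":"array","items":{"type":"array","items":{"type":"number"}}}},"required":["commands"]}

```bash
mkdir -p pics; ls
cat > h.py <<'E'
import numpy as np, cv2
from cell import env, optics
from scipy.spatial.transform import Rotation as R
def cam(n):
    s=env.state(); c=optics.read_camera(n); 
    if n=="wrist":
        T=np.eye(4); T[:3,:3]=R.from_euler('xyz',s['tcp_rot']).as_matrix(); T[:3,3]=np.array(s['eef_pos'])*(1000 if abs(np.array(s['eef_pos'])).max()<5 else 1)
        M=T@np.array(c['T_tool_cam']); c['eye']=M[:3,3]; c['rotation']=M[:3,:3]
    c['eye']=np.array(c['eye']); c['rotation']=np.array(c['rotation']); return c
def ray(c,u,v,z):
    d=c['rotation']@np.array([(u-c['cx'])/c['fx'],-(v-c['cy'])/c['fy'],-1]); e=c['eye']
    return (e+d*(z-e[2])/d[2]).round(1)
def proj(c,p):
    q=c['rotation'].T@(np.array(p,float)-c['eye']); return np.array([c['cx']-c['fx']*q[0]/q[2], c['cy']+c['fy']*q[1]/q[2]]).round(1)
def save(c,n): cv2.imwrite(f'pics/{n}.png',c['color'][:,:,::-1])
E
python3 - <<'E'
from h import *
print(env.state())
for n in ['scene','top','wrist']:
    c=cam(n); save(c,n+'0'); print(n,{k:v for k,v in c.items() if k!='color'})
E
```

```text
pics
{'t': 0.0, 'joints': array([ 1.07137951e+00,  4.91547510e-01,  1.55943964e+00,  5.98157080e-06,
        1.09167819e+00, -1.05597688e-01]), 'qvel': array([ 0.00032969, -0.00029708, -0.00061718,  0.00158559, -0.00036974,
        0.00025038]), 'tau': array([ 6.72729038e-05, -6.12648869e+01, -2.58178246e+01,  6.91966899e-02,
        4.82625794e-02, -7.81088534e-05]), 'eef_pos': array([239.78625403, 577.13883713, 404.17249671]), 'tcp_rot': array([-3.14052650e+00, -1.18338616e-04,  2.74777070e+00]), 'ft_force': array([ 0.15456253,  0.59042765, -0.24707311]), 'moment': array([0.00931147, 0.01843423, 0.01889783]), 'opening': 1.0003731232502702}
scene {'fx': 530.3600977047063, 'fy': 530.3600977047063, 'cx': 316.09252655151937, 'cy': 245.44141721203707, 'eye': array([1411.28774853,   58.47318004,  911.94402313]), 'rotation': array([0.80529474, 0.01562454, 1.6004439 ])}
top {'fx': 510.0319944227865, 'fy': 510.0319944227865, 'cx': 326.0601721117367, 'cy': 232.93100434754982, 'eye': array([ 400.76224291,   12.44475112, 1198.42277181]), 'rotation': array([ 0.1515085 , -0.00781416, -1.59580543])}
wrist {'fx': 399.8382589165769, 'fy': 399.8382589165769, 'cx': 318.9518035123041, 'cy': 243.84059591124975, 'T_tool_cam': array([[-6.43191402e-04,  9.58049350e-01,  2.86602564e-01,
         8.03974407e+01],
       [ 9.99999627e-01,  7.81483665e-04, -3.68136119e-04,
         5.42979447e-01],
       [-5.76667791e-04,  2.86602220e-01, -9.58049495e-01,
         2.03744731e+01],
       [ 0.00000000e+00,  0.00000000e+00,  0.00000000e+00,
         1.00000000e+00]]), 'eye': array([165.71489495, 608.48985189, 383.86738846]), 'rotation': array([[ 3.84247442e-01, -8.84566192e-01, -2.64379567e-01],
       [ 9.23230075e-01,  3.68042398e-01,  1.10412965e-01],
       [-3.64686485e-04, -2.86509067e-01,  9.58077461e-01]])}
```

View pics/top0.png

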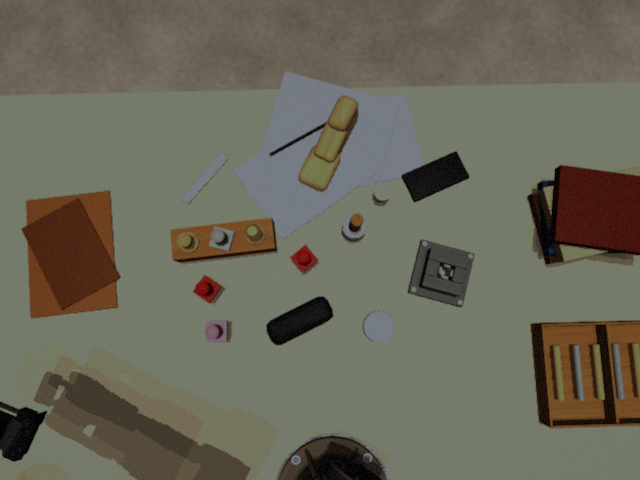

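View pics/scene0.png

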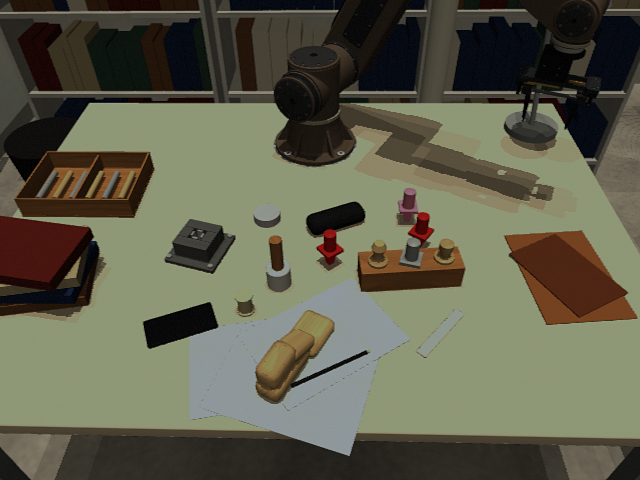

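Top view: rack around (223,240) with the stake in the middle hole (220,238), stand around (442,273) with the socket at about (446,271), and the maul at (354,225). The red and pink stakes are decoys.

```bash
cat >> h.py <<'E'
_cam=cam
def cam(n):
    c=_cam(n)
    if c['rotation'].ndim==1: c['rotation']=R.from_euler('xyz',c['rotation']).as_matrix()
    return c
E
python3 - <<'E'
from h import *
c=cam('top')
for n,u,v,z in [('stake',220,236,118),('socket',446,271,55),('maul',356,218,140),('base',332,475,0)]: print(n,ray(c,u,v,z))
s=cam('scene')
for n,u,v,z in [('stake',413,242,118),('socket',203,233,55),('maul',276,240,140)]: print(n,ray(s,u,v,z))
cv2.imwrite('pics/crop.png',cv2.resize(c['color'][190:330,160:490,::-1],(792,336),interpolation=cv2.INTER_CUBIC))
E
```

```text
stake [564.2 226.7 118. ]
socket [ 482.2 -268.1   55. ]
maul [592.5 -63.8 140. ]
base [40.5 -1.1  0. ]
stake [572.2 231.2 118. ]
socket [ 480.7 -254.4   55. ]
maul [593.1 -63.2 140. ]
```

View pics/crop.png

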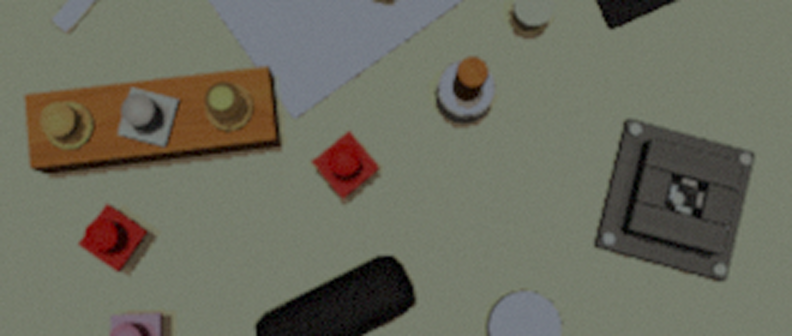

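The close-up shows the rack's jaw direction about 7° from world x and the stand turned by about 15°. I'll go above the stake and look closely there.

>>> apply_moves:
  commands:
    - [0,0,0,-0.0291,-0.013,0,0.095]
    - [0,0,0,-0.0291,-0.013,0,0.095]
    - [0,0,0,-0.0291,-0.013,0,0.095]
    - [0,0,0,-0.0291,-0.013,0,0.095]
    - [0,0,0,-0.0291,-0.013,0,0.095]

```text
t: 0.67
eef_pos: [350.0, 460.1, 404.7]
tcp_rot: [3.142, -0.0, 2.748]
ft_force: [0.1, 0.4, -0.7]
opening: 1.001
```

>>> apply_moves:
  commands:
    - [0,0,0,-0.0291,-0.013,0,0.095]
    - [0,0,0,-0.0291,-0.013,0,0.095]
    - [0,0,0,-0.0291,-0.013,0,0.095]
    - [0,0,0,-0.0291,-0.013,0,0.095]
    - [0,0,0,-0.0291,-0.013,0,0.095]

```text
t: 1.08
eef_pos: [459.5, 344.2, 404.8]
tcp_rot: [3.142, -0.0, 2.748]
ft_force: [0.2, 0.5, 0.4]
opening: 1.0
```

>>> apply_moves:
  commands:
    - [0,0,0,-0.0291,-0.013,0,0.095]
    - [0,0,0,-0.0291,-0.013,0,0.095]
    - [0,0,0,-0.0291,-0.013,0,0.095]
    - [0,0,0,-0.0291,-0.013,0,0.095]
    - [0,0,0,-0.0291,-0.013,0,0.095]

```text
t: 1.5
eef_pos: [569.0, 228.3, 404.8]
tcp_rot: [3.141, 0.0, 2.748]
ft_force: [-0.5, 0.0, 0.2]
opening: 0.997
```

>>> apply_moves:
  commands:
    - [0,0,6.7,0,0,0,0.095]
    - [0,0,6.7,0,0,0,0.095]
    - [0,0,6.7,0,0,0,0.095]
    - [0,0,6.7,0,0,0,0.095]
    - [0,0,6.7,0,0,0,0.095]

```text
t: 1.92
eef_pos: [568.1, 229.5, 404.6]
tcp_rot: [-3.141, -0.0, 2.157]
ft_force: [0.3, 0.5, 0.4]
opening: 0.997
```

>>> apply_moves:
  commands:
    - [0,0,6.7,0,0,0,0.095]
    - [0,0,6.7,0,0,0,0.095]
    - [0,0,6.7,0,0,0,0.095]
    - [0,0,6.7,0,0,0,0.095]
    - [0,0,0,0,0,0,0.095]

```text
t: 2.33
eef_pos: [568.1, 229.6, 404.7]
tcp_rot: [-3.141, -0.0, 1.69]
ft_force: [-0.1, -0.0, 0.1]
opening: 1.0
```

Run:
```python
from h import *
s=env.state(); print(s['t'],s['eef_pos'],s['tcp_rot'],s['ft_force'])
c=cam('wrist'); save(c,'w1'); np.save('w1.npy',c,allow_pickle=True)
```

```text
2.3333 [568.05687269 229.62112666 404.66179789] [-3.14149572e+00 -7.61390726e-05  1.69001863e+00] [-0.09844067 -0.02444258  0.09295715]
```

View pics/w1.png

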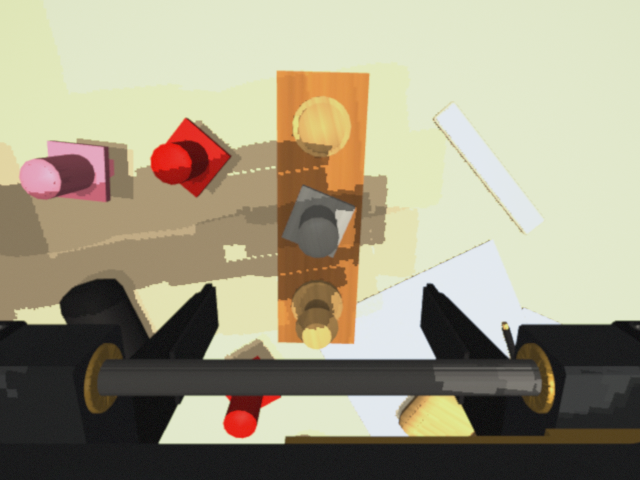

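The wrist view shows the grey collar corners at (303,186), (356,208), (338,258) and (283,233), with the dome around (320,235).

Run:
```python
from h import *
c=np.load('w1.npy',allow_pickle=True).item()
im=c['color'].astype(int); sat=im.max(2)-im.min(2)
cr=np.zeros(sat.shape,bool); cr[175:270,270:365]=1
g=((sat<22)&cr).astype(np.uint8)
n,l,st,ce=cv2.connectedComponentsWithStats(g); k=1+st[1:,4].argmax(); print(st[k],ce[k])
cv2.imwrite('pics/z.png',np.hstack([cv2.resize(c['color'][170:270,265:365,::-1],(400,400),interpolation=cv2.INTER_CUBIC),cv2.cvtColor(cv2.resize((l==k).astype(np.uint8)*255,(400,400),interpolation=0),cv2.COLOR_GRAY2BGR)]))
for q in [(303,186),(356,208),(338,258),(283,233)]: print(ray(c,*q,68))
print('dome',ray(c,320,236,116)); 
# rack edges
for q in [(278,71),(369,73),(278,342),(356,344)]: print('rack',ray(c,*q,60))
print('grasp pt proj',proj(c,[568,229.6,404.7-171]),proj(c,[568,229.6,118]),proj(c,[568,229.6,68]))
```

```text
[ 283  185   72   72 3220] [317.36428571 222.23043478]
[552.3 262.6  68. ]
[596.5 250.   68. ]
[587.8 206.3  68. ]
[540.2 222.3  68. ]
dome [568.9 236.6 116. ]
rack [524.3 344.9  60. ]
rack [592.3 351.6  60. ]
rack [544.7 116.9  60. ]
rack [615.8 123.3  60. ]
grasp pt proj [316.4 327. ] [317.5 246.3] [317.8 228.4]
```

View pics/z.png

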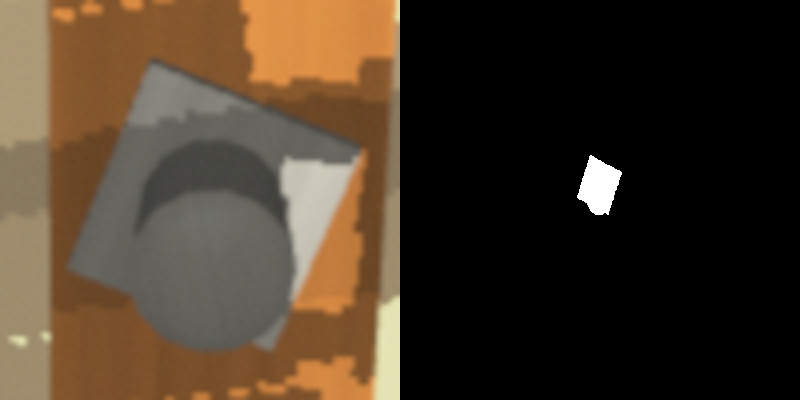

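Run:
```python
from h import *
c=np.load('w1.npy',allow_pickle=True).item()
P=np.array([ray(c,*q,68) for q in [(302.5,184.75),(355.75,207),(332.5,257.5),(281.75,237.5)]])
print(P,P.mean(0)); 
for i in range(4):
    d=P[(i+1)%4]-P[i]; print(np.hypot(*d[:2]), np.degrees(np.arctan2(d[1],d[0]))%90)
print('dome',ray(c,318.5,237.5,114),ray(c,338.5,237.5,114))
```

```text
[[551.8 263.5  68. ]
 [596.2 250.8  68. ]
 [583.1 206.2  68. ]
 [539.5 218.4  68. ]] [567.65  234.725  68.   ]
46.18062364238932 74.037561928398
46.4840832974041 73.63132737641062
45.27471700629395 74.36750269694477
46.74719242906464 74.74488129694228
dome [568.1 234.9 114. ] [582.  236.5 114. ]
```

Stake axis is at (568, 235), collar yaw about 74.2° (mod 90). Descend, grip, lift a little.

>>> apply_moves:
  commands:
    - [0,0,0,0.0052,0.0006,0.02,0.095]
    - [0,0,0,0,0,0.035,0.095]
    - [0,0,0,0,0,0.035,0.095]
    - [0,0,0,0,0,0.03,0.095]
    - [0,0,0,0,0,0.0217,0.095]

```text
t: 2.8
eef_pos: [567.5, 234.7, 260.4]
tcp_rot: [-3.139, 0.0, 1.7]
ft_force: [0.5, 0.4, -0.4]
opening: 0.999
```

>>> apply_moves:
  commands:
    - [0,0,0,0,0,0,0.095]
    - [0,0,0,0,0,0,0.02]
    - [0,0,0,0,0,0,0.02]
    - [0,0,0,0,0,0,0.02]
    - [0,0,0,0,0,0,0.02]

```text
t: 3.22
eef_pos: [568.2, 234.9, 264.7]
tcp_rot: [3.139, -0.0, 1.696]
ft_force: [0.8, 0.1, 0.7]
opening: 0.778
```

>>> apply_moves:
  commands:
    - [0,0,0,0,0,0,0.02]
    - [0,0,0,0,0,0,0.02]
    - [0,0,0,0,0,0,0.02]
    - [0,0,0,0,0,-0.005,0.02]
    - [0,0,0,0,0,-0.01,0.02]

```text
t: 3.63
eef_pos: [567.9, 234.8, 277.7]
tcp_rot: [-3.14, 0.0, 1.695]
ft_force: [0.3, 0.8, 0.5]
opening: 0.424
```

The fingers are still closing (slow), so I go back down and let them close fully.

>>> apply_moves:
  commands:
    - [0,0,0,0,0,0.008,0.045]
    - [0,0,0,0,0,0.007,0.045]
    - [0,0,0,0,0,0,0.045]
    - [0,0,0,0,0,0,0.02]
    - [0,0,0,0,0,0,0.02]

```text
t: 4.05
eef_pos: [568.0, 234.8, 262.7]
tcp_rot: [-3.141, 0.0, 1.695]
ft_force: [0.1, 0.5, -0.1]
opening: 0.383
```

>>> apply_moves:
  commands:
    - [0,0,0,0,0,0,0.02]
    - [0,0,0,0,0,0,0.02]
    - [0,0,0,0,0,0,0.02]
    - [0,0,0,0,0,0,0.02]
    - [0,0,0,0,0,0,0.02]

```text
t: 4.47
eef_pos: [568.0, 234.8, 263.0]
tcp_rot: [-3.142, -0.0, 1.695]
ft_force: [0.0, -0.2, -2.5]
opening: 0.31
```

Run:
```python
from h import *
s=env.state(); print(s['t'],s['eef_pos'],s['tcp_rot'],s['ft_force'],s['opening'])
```

```text
4.4667 [568.00855729 234.83988462 262.95939032] [-3.14154474e+00 -4.96654724e-05  1.69534421e+00] [ 0.01890099 -0.21254188 -2.45389343] 0.3100530826132256
```

Gripped (29.5 mm). Lift straight up, then carry to just behind the stand and look.

>>> apply_moves:
  commands:
    - [0,0,0,0,0,-0.015,0.02]
    - [0,0,0,0,0,-0.03,0.02]
    - [0,0,0,0,0,-0.035,0.02]
    - [0,0,0,0,0,-0.035,0.02]
    - [0,0,0,0,0,-0.025,0.02]

```text
t: 4.88
eef_pos: [567.9, 234.8, 406.1]
tcp_rot: [3.139, -0.0, 1.695]
ft_force: [0.3, 1.7, -2.0]
opening: 0.309
```

>>> apply_moves:
  commands:
    - [0,0,0,-0.01,-0.003,0,0.02]
    - [0,0,0,-0.02,-0.005,0,0.02]
    - [0,0,0,-0.03,-0.008,0,0.02]
    - [0,0,0,-0.03,-0.008,0,0.02]
    - [0,0,0,-0.03,-0.008,0,0.02]

```text
t: 5.3
eef_pos: [550.4, 110.4, 401.9]
tcp_rot: [-3.14, -0.0, 1.696]
ft_force: [0.4, -0.7, -2.2]
opening: 0.311
```

>>> apply_moves:
  commands:
    - [0,0,0,-0.03,-0.008,0,0.02]
    - [0,0,0,-0.03,-0.008,0,0.02]
    - [0,0,0,-0.03,-0.008,0,0.02]
    - [0,0,0,-0.03,-0.008,0,0.02]
    - [0,0,0,-0.03,-0.008,0,0.02]

```text
t: 5.72
eef_pos: [529.3, -43.7, 402.1]
tcp_rot: [-3.14, -0.0, 1.695]
ft_force: [1.8, -0.3, -2.9]
opening: 0.312
```

>>> apply_moves:
  commands:
    - [0,0,0,-0.03,-0.008,0,0.02]
    - [0,0,0,-0.03,-0.008,0,0.02]
    - [0,0,0,-0.03,-0.008,0,0.02]
    - [0,0,0,-0.03,-0.008,0,0.02]
    - [0,0,0,-0.03,-0.008,0,0.02]

```text
t: 6.13
eef_pos: [508.2, -197.5, 402.0]
tcp_rot: [-3.141, -0.001, 1.695]
ft_force: [0.6, -0.1, -2.0]
opening: 0.309
```

>>> apply_moves:
  commands:
    - [0,0,0,-0.03,-0.008,0,0.02]
    - [0,0,0,-0.03,-0.008,0,0.02]
    - [0,0,0,-0.03,-0.008,0,0.02]
    - [0,0,0,-0.02,-0.008,0,0.02]
    - [0,0,0,-0.01,-0.004,0,0.02]

```text
t: 6.55
eef_pos: [487.1, -321.9, 401.7]
tcp_rot: [-3.14, -0.001, 1.693]
ft_force: [-0.4, -0.0, -2.6]
opening: 0.311
```

>>> apply_moves:
  commands:
    - [0,0,0,0,0,0,0.02]
    - [0,0,0,0,0,0,0.02]
    - [0,0,0,0,0,0,0.02]

```text
t: 6.8
eef_pos: [488.3, -318.5, 402.6]
tcp_rot: [-3.141, -0.001, 1.696]
ft_force: [0.8, 0.5, -1.9]
opening: 0.308
```

Run:
```python
from h import *
s=env.state(); print(s['t'],s['eef_pos'],s['tcp_rot'],s['ft_force'])
c=cam('wrist'); save(c,'w2'); np.save('w2.npy',c,allow_pickle=True)
```

```text
6.8 [ 488.28945925 -318.4952362   402.61295666] [-3.14120228e+00 -8.50426889e-04  1.69583363e+00] [ 0.77010649  0.53818975 -1.87570457]
```

View pics/w2.png

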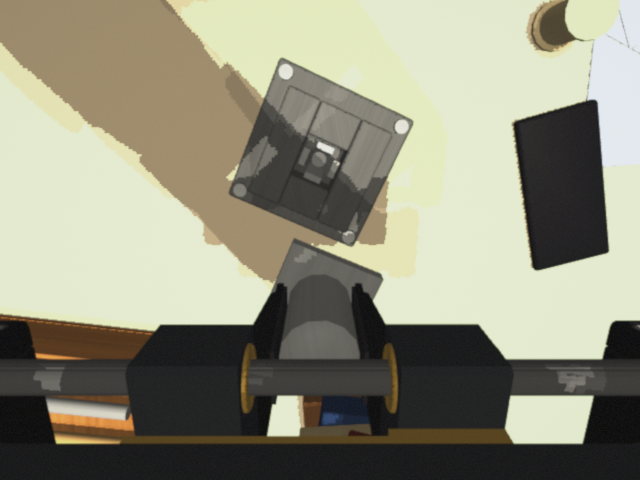

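The stand is at (320,155) with its socket mouth at about (319,160). The held collar's upper corners are at (295,240) and (382,277). I need one enlargement for accuracy.

Run:
```python
from h import *
c=np.load('w2.npy',allow_pickle=True).item()
a=c['color'][55:305,220:420,::-1]; a=cv2.convertScaleAbs(a,alpha=1.4,beta=20)
A=cv2.resize(a,(480,600),interpolation=cv2.INTER_CUBIC)
B=cv2.resize(a[75:135,70:130],(320,320),interpolation=cv2.INTER_CUBIC)
o=np.zeros((600,800,3),np.uint8); o[:,:480]=A; o[:320,480:]=B; cv2.imwrite('pics/z2.png',o)
```

```text
(no output)
```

View pics/z2.png

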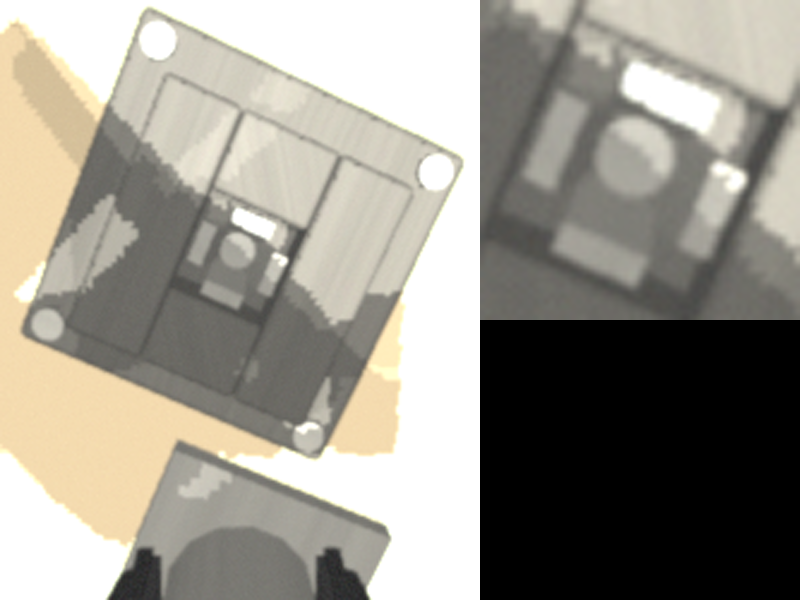

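Run:
```python
from h import *
c=np.load('w2.npy',allow_pickle=True).item()
def an(name,pts,z):
    P=np.array([ray(c,*q,z) for q in pts]); print(name,P[:,:2].tolist(),P.mean(0))
    for i in range(len(P)):
        d=P[(i+1)%len(P)]-P[i]; print('  ',np.hypot(*d[:2]).round(1), (np.degrees(np.arctan2(d[1],d[0]))%90).round(1))
A=lambda x,y:(220+x/2.4,55+y/2.4); B=lambda x,y:(290+(x-480)/5.333,130+y/5.333)
an('block',[A(168,75),A(411,188),A(312,426),A(75,328)],55)
an('foot',[A(147,9),A(461,162),A(318,457),A(24,331)],12)
an('mouth',[B(575,20),B(785,102),B(690,314),B(488,235)],55)
an('bolts',[A(157,40),A(436,172),A(308,437),A(47,325)],14)
an('collar',[A(180,450),A(389,535)],207.6)
an('collarlow',[A(178,442),A(386,526)],199.6)
```

```text
block [[453.5, -212.5], [536.4, -237.1], [515.9, -321.3], [430.3, -297.0]] [ 484.025 -266.975   55.   ]
   86.5 73.5
   86.7 76.3
   89.0 74.2
   87.6 74.6
foot [[440.5, -188.4], [560.6, -225.6], [525.0, -344.7], [404.3, -308.4]] [ 482.6   -266.775   12.   ]
   125.7 72.8
   124.3 73.4
   126.0 73.3
   125.3 73.2
mouth [[471.1, -245.6], [503.7, -253.4], [493.7, -286.7], [461.6, -278.6]] [ 482.525 -266.075   55.   ]
   33.5 76.5
   34.8 73.3
   33.1 75.8
   34.3 73.9
bolts [[445.2, -198.3], [551.7, -230.3], [519.6, -336.4], [413.4, -304.6]] [ 482.475 -267.4     14.   ]
   111.2 73.3
   110.8 73.2
   110.9 73.3
   111.0 73.3
collar [[474.7, -290.0], [517.0, -302.1]] [ 495.85 -296.05  207.6 ]
   44.0 74.0
   44.0 74.0
collarlow [[473.9, -290.8], [517.7, -303.2]] [ 495.8 -297.   199.6]
   45.5 74.2
   45.5 74.2
```

Socket is at (482.5, −266.9) with yaw about 73.5°. The stake is at about 74.1°, so no turn is needed. I move over and lower until the tip is just above the mouth.

>>> apply_moves:
  commands:
    - [0,0,0,0.01,0,0,0.02]
    - [0,0,0,0.016,0,0,0.02]
    - [0,0,0,0.016,0,0,0.02]
    - [0,0,0,0.007,0,0.01,0.02]
    - [0,0,0,0.0029,0,0.02,0.02]

```text
t: 7.27
eef_pos: [481.7, -264.9, 374.9]
tcp_rot: [3.139, 0.002, 1.697]
ft_force: [0.2, -1.0, -3.2]
opening: 0.31
```

>>> apply_moves:
  commands:
    - [0,0,0,0,0,0.025,0.02]
    - [0,0,0,0,0,0.02,0.02]
    - [0,0,0,0,0,0.01,0.02]
    - [0,0,0,0,0,0.005,0.02]
    - [0,0,0,0,0,0,0.02]

```text
t: 7.68
eef_pos: [481.9, -267.1, 312.7]
tcp_rot: [-3.141, -0.001, 1.696]
ft_force: [0.7, 0.4, -3.1]
opening: 0.314
```

Run:
```python
from h import *
s=env.state(); print(s['t'],s['eef_pos'],s['tcp_rot'],s['ft_force'])
a=cam('scene'); b=cam('wrist'); np.save('w3.npy',b,allow_pickle=True)
p=a['color'][170:290,140:260,::-1]
o=np.hstack([cv2.resize(p,(400,400),interpolation=cv2.INTER_CUBIC),cv2.resize(b['color'][100:350,195:445,::-1],(400,400))])
cv2.imwrite('pics/z3.png',cv2.convertScaleAbs(o,alpha=1.4,beta=20))
```

```text
7.6833 [ 481.88203092 -267.06528139  312.71507632] [-3.14094691e+00 -7.99011265e-04  1.69603213e+00] [ 0.73154547  0.35429437 -3.08279112]
```

View pics/z3.png

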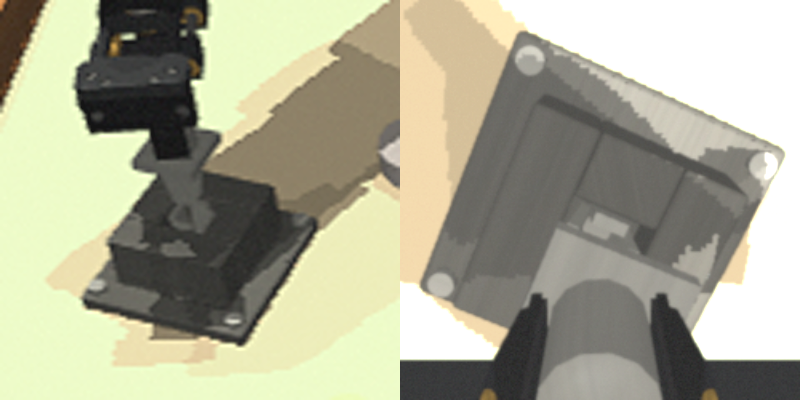

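The scene view shows the tip right over the socket mouth. I re-check the centre from the bolts and block in this closer view.

Run:
```python
from h import *
c=np.load('w3.npy',allow_pickle=True).item()
W=lambda x,y:(195+(x-400)/1.6,100+y/1.6)
b=[ray(c,*W(*q),14) for q in [(530,60),(763,166),(440,285)]]; print(b,(b[1]+b[2])/2, np.hypot(*(b[1]-b[0])[:2]))
e=[ray(c,*W(*q),117.7) for q in [(560,229),(703,289)]]; m=(e[0]+e[1])/2; d=(e[1]-e[0]); L=np.hypot(*d[:2]); d/=L
print(L,np.degrees(np.arctan2(d[1],d[0]))%90, m+23*np.array([d[1],-d[0],0]))
```

```text
[array([ 445.4, -198.6,   14. ]), array([ 551.8, -230.9,   14. ]), array([ 413.2, -305.1,   14. ])] [ 482.5 -268.    14. ] 111.19464915183642
45.717064647678285 73.34877233093384 [ 483.80946313 -268.18553548  117.7       ]
```

All within about 1.3 mm, inside the 3 mm clearance. Lower gently.

>>> apply_moves:
  commands:
    - [0,0,0,0,0,0.008,0.02]
    - [0,0,0,0,0,0.008,0.02]
    - [0,0,0,0,0,0.006,0.02]
    - [0,0,0,0,0,0.004,0.02]
    - [0,0,0,0,0,0,0.02]

```text
t: 8.2
eef_pos: [481.7, -267.8, 285.9]
tcp_rot: [-3.14, -0.001, 1.695]
ft_force: [0.1, 0.9, -3.1]
opening: 0.31
```

>>> apply_moves:
  commands:
    - [0,0,0,0,0,0.004,0.02]
    - [0,0,0,0,0,0.004,0.02]
    - [0,0,0,0,0,0.003,0.02]
    - [0,0,0,0,0,0.002,0.02]
    - [0,0,0,0,0,0,0.02]

```text
t: 8.62
eef_pos: [481.7, -267.8, 273.5]
tcp_rot: [-3.141, -0.001, 1.695]
ft_force: [0.5, 0.7, -3.5]
opening: 0.314
```

>>> apply_moves:
  commands:
    - [0,0,0,0,0,0.0015,0.02]
    - [0,0,0,0,0,0.001,0.02]
    - [0,0,0,0,0,0,0.02]
    - [0,0,0,0,0,0,0.02]

```text
t: 8.95
eef_pos: [481.7, -267.8, 271.4]
tcp_rot: [-3.141, -0.0, 1.695]
ft_force: [-0.3, 1.7, -3.3]
opening: 0.313
```

>>> apply_moves:
  commands:
    - [0,0,0,0,0,0,0.05]
    - [0,0,0,0,0,0,0.08]
    - [0,0,0,0,0,0,0.08]
    - [0,0,0,0,0,0,0.08]
    - [0,0,0,0,0,0,0.08]

```text
t: 9.37
eef_pos: [481.9, -267.9, 271.6]
tcp_rot: [3.141, 0.0, 1.695]
ft_force: [0.9, 0.4, 0.1]
opening: 0.601
```

>>> apply_moves:
  commands:
    - [0,0,0,0,0,0,0.08]
    - [0,0,0,0,0,0,0.08]
    - [0,0,0,0,0,0,0.08]
    - [0,0,0,0,0,0,0.08]

```text
t: 9.7
eef_pos: [481.8, -267.8, 271.5]
tcp_rot: [3.142, -0.0, 1.695]
ft_force: [0.3, 0.3, -0.3]
opening: 0.826
```

Released. Rise, photograph the stake, then go over the maul and photograph it.

>>> apply_moves:
  commands:
    - [0,0,0,0,0,-0.015,0.08]
    - [0,0,0,0,0,-0.03,0.08]
    - [0,0,0,0,0,-0.035,0.09]
    - [0,0,0,0,0,-0.035,0.095]
    - [0,0,0,0,0,-0.025,0.095]

```text
t: 10.12
eef_pos: [481.7, -267.7, 414.5]
tcp_rot: [3.14, 0.001, 1.695]
ft_force: [1.3, -0.5, -0.5]
opening: 0.977
```

>>> apply_moves:
  commands:
    - [0,0,0,0,0,0,0.095]
    - [0,0,0,0,0,0,0.095]

```text
t: 10.28
eef_pos: [481.6, -267.7, 412.6]
tcp_rot: [3.14, 0.002, 1.695]
ft_force: [-0.6, -0.4, -0.8]
opening: 0.997
```

Run:
```python
from h import *
s=env.state(); print(s['t'],s['eef_pos'],s['tcp_rot'],s['ft_force'])
c=cam('wrist'); np.save('w4.npy',c,allow_pickle=True)
```

```text
10.2833 [ 481.62154371 -267.70328468  412.60572017] [3.13960654e+00 1.70433791e-03 1.69535953e+00] [-0.59759956 -0.35706754 -0.80708447]
```

>>> apply_moves:
  commands:
    - [0,0,0,0.01,0.007,0,0.095]
    - [0,0,0,0.02,0.014,0,0.095]
    - [0,0,0,0.025,0.018,0,0.095]
    - [0,0,0,0.025,0.018,0,0.095]
    - [0,0,0,0.025,0.018,0,0.095]

```text
t: 10.75
eef_pos: [543.9, -152.5, 410.0]
tcp_rot: [-3.139, -0.001, 1.695]
ft_force: [-0.4, -0.3, 0.0]
opening: 0.999
```

>>> apply_moves:
  commands:
    - [0,0,0,0.025,0.018,0,0.095]
    - [0,0,0,0.025,0.018,0,0.095]
    - [0,0,0,0.02,0.014,0,0.095]
    - [0,0,0,0.01,0.007,0,0.095]
    - [0,0,0,0.005,0.004,0,0.095]

```text
t: 11.17
eef_pos: [593.7, -60.5, 410.2]
tcp_rot: [-3.14, -0.001, 1.697]
ft_force: [-0.2, 0.0, -0.2]
opening: 1.002
```

>>> apply_moves:
  commands:
    - [0,0,0,0,0,0,0.095]
    - [0,0,0,0,0,0,0.095]

```text
t: 11.33
eef_pos: [593.0, -62.9, 411.0]
tcp_rot: [-3.141, -0.0, 1.695]
ft_force: [0.7, -0.6, -0.3]
opening: 0.994
```

Run:
```python
from h import *
s=env.state(); print(s['t'],s['eef_pos'],s['tcp_rot'],s['ft_force'])
c=cam('wrist'); np.save('w5.npy',c,allow_pickle=True)
b=np.load('w4.npy',allow_pickle=True).item()
cv2.imwrite('pics/z4.png',cv2.convertScaleAbs(np.hstack([x['color'][120:345,205:430,::-1] for x in (b,c)]).repeat(1,0),alpha=1.3,beta=15))
i=cv2.imread('pics/z4.png'); cv2.imwrite('pics/z4.png',cv2.resize(i,(800,400),interpolation=cv2.INTER_CUBIC))
```

```text
11.3333 [592.96926431 -62.85733122 411.00839518] [-3.14071051e+00 -1.87621618e-04  1.69536665e+00] [ 0.73380104 -0.59665032 -0.28076972]
```

View pics/z4.png

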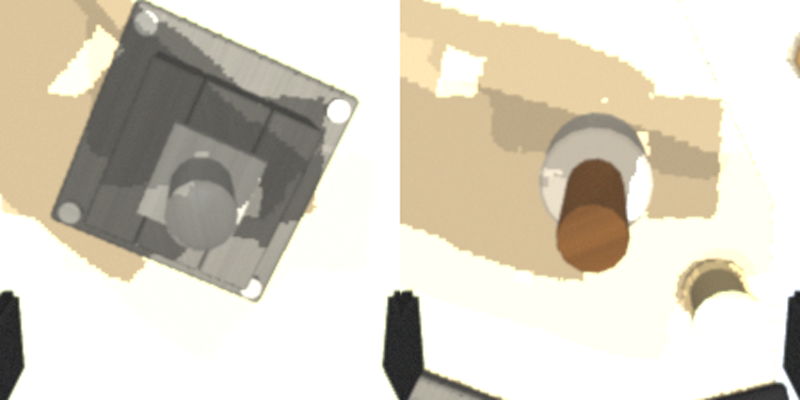

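Left: the stake stands upright in the socket, dome at about (201,215) in the panel. Right: the maul's handle top is at (593,237), head centre near (597,180).

Run:
```python
from h import *
b,c=[np.load(f'w{i}.npy',allow_pickle=True).item() for i in (4,5)]
f=lambda x,y:(205+x/1.7778,120+y/1.7778)
print('dome',ray(b,*f(201,215),118),ray(b,*f(236.5,215),118))
print('collar',ray(b,*f(180,123),73),ray(b,*f(265,161),73),ray(b,*f(138,212),73), (ray(b,*f(265,161),73)+ray(b,*f(138,212),73))/2)
bb=[ray(b,*f(*q),14) for q in [(146,22),(339,110),(69,212),(252,288)]]; print('stand',np.mean(bb,0),np.linalg.norm(bb[1]-bb[0]))
print('maul',ray(c,*f(193,237),140),ray(c,*f(229,237),140),'head',ray(c,*f(197,180),55),ray(c,*f(140,180),55),ray(c,*f(253,180),55))
```

```text
dome [ 482.4 -266.6  118. ] [ 496.6 -264.8  118. ]
collar [ 469.3 -238.    73. ] [ 509.9 -250.5   73. ] [ 454.6 -281.8   73. ] [ 482.25 -266.15   73.  ]
stand [ 482.7   -267.175   14.   ] 110.97423124311342
maul [590.2 -63.2 140. ] [603.4 -61.6 140. ] head [590.7 -61.7  55. ] [563.3 -65.2  55. ] [617.7 -58.4  55. ]
```

Descend on the maul and grip it.

>>> apply_moves:
  commands:
    - [0,0,0,0.0003,-0.0026,0.01,0.06]
    - [0,0,0,0,0,0.03,0.06]
    - [0,0,0,0,0,0.035,0.06]
    - [0,0,0,0,0,0.03,0.06]
    - [0,0,0,0,0,0.02,0.06]

```text
t: 11.8
eef_pos: [589.3, -63.3, 283.4]
tcp_rot: [-3.139, -0.001, 1.694]
ft_force: [-0.3, 0.6, -0.4]
opening: 0.7
```

>>> apply_moves:
  commands:
    - [0,0,0,0,0,0.01,0.06]
    - [0,0,0,0,0,0,0.06]
    - [0,0,0,0,0,0,0.02]
    - [0,0,0,0,0,0,0.02]
    - [0,0,0,0,0,0,0.02]

```text
t: 12.22
eef_pos: [590.7, -62.6, 278.0]
tcp_rot: [3.139, 0.001, 1.695]
ft_force: [-0.1, -0.2, -0.1]
opening: 0.475
```

>>> apply_moves:
  commands:
    - [0,0,0,0,0,0,0.02]
    - [0,0,0,0,0,0,0.02]
    - [0,0,0,0,0,0,0.02]
    - [0,0,0,0,0,0,0.02]
    - [0,0,0,0,0,0,0.02]

```text
t: 12.63
eef_pos: [590.5, -62.4, 277.1]
tcp_rot: [3.141, 0.0, 1.695]
ft_force: [-2.4, -0.7, 6.7]
opening: 0.295
```

>>> apply_moves:
  commands:
    - [0,0,0,0,0,0,0.02]
    - [0,0,0,0,0,0,0.02]
    - [0,0,0,0,0,0,0.02]

```text
t: 12.88
eef_pos: [590.5, -62.4, 277.1]
tcp_rot: [3.141, 0.0, 1.695]
ft_force: [-1.7, -0.7, 6.2]
opening: 0.29
```

Gripped at 28 mm. Lift to a head height of about 160 mm.

>>> apply_moves:
  commands:
    - [0,0,0,0,0,-0.01,0.02]
    - [0,0,0,0,0,-0.02,0.02]
    - [0,0,0,0,0,-0.03,0.02]
    - [0,0,0,0,0,-0.03,0.02]
    - [0,0,0,0,0,-0.03,0.02]

```text
t: 13.3
eef_pos: [590.3, -62.4, 397.9]
tcp_rot: [-3.141, -0.0, 1.695]
ft_force: [0.5, 0.0, -4.6]
opening: 0.288
```

>>> apply_moves:
  commands:
    - [0,0,0,0,0,-0.02,0.02]
    - [0,0,0,0,0,-0.012,0.02]
    - [0,0,0,0,0,-0.008,0.02]
    - [0,0,0,0,0,0,0.02]
    - [0,0,0,0,0,0,0.02]

```text
t: 13.72
eef_pos: [590.3, -62.4, 436.1]
tcp_rot: [-3.141, -0.0, 1.695]
ft_force: [1.4, 0.7, -4.0]
opening: 0.29
```

>>> apply_moves:
  commands:
    - [0,0,0,0,0,0,0.02]
    - [0,0,0,0,0,0,0.02]

```text
t: 13.88
eef_pos: [590.5, -62.5, 435.3]
tcp_rot: [-3.14, -0.001, 1.695]
ft_force: [-0.5, -0.3, -3.1]
opening: 0.292
```

Run:
```python
from h import *
s=env.state(); p=s['eef_pos']; y=s['tcp_rot'][2]; print(s['t'],p,s['tcp_rot'],s['ft_force'],s['moment'])
d=np.array([482.5,-266.7])-p[:2]; print('tool shift',np.cos(y)*d[0]+np.sin(y)*d[1], np.sin(y)*d[0]-np.cos(y)*d[1])
```

```text
13.8833 [590.53023031 -62.48532271 435.3381474 ] [-3.13971048e+00 -7.67520433e-04  1.69537693e+00] [-0.46209042 -0.2656772  -3.10403548] [-0.04802662  0.11059376 -0.02563887]
tool shift -189.20830182215875 -132.56841102619038
```

>>> apply_moves:
  commands:
    - [0,0,0,-0.01,-0.007,0,0.02]
    - [0,0,0,-0.02,-0.014,0,0.02]
    - [0,0,0,-0.025,-0.0175,0,0.02]
    - [0,0,0,-0.025,-0.0175,0,0.02]
    - [0,0,0,-0.025,-0.0175,0,0.02]

```text
t: 14.3
eef_pos: [529.6, -177.1, 436.0]
tcp_rot: [-3.141, -0.0, 1.696]
ft_force: [-0.1, -0.3, -4.1]
opening: 0.289
```

>>> apply_moves:
  commands:
    - [0,0,0,-0.025,-0.0175,0,0.02]
    - [0,0,0,-0.025,-0.0175,0,0.02]
    - [0,0,0,-0.02,-0.014,0,0.02]
    - [0,0,0,-0.01,-0.007,0,0.02]
    - [0,0,0,-0.0042,-0.0031,0,0.02]

```text
t: 14.72
eef_pos: [481.4, -268.4, 436.1]
tcp_rot: [-3.141, -0.0, 1.693]
ft_force: [0.3, -0.0, -3.1]
opening: 0.291
```

>>> apply_moves:
  commands:
    - [0,0,0,0,0,0.01,0.02]
    - [0,0,0,0,0,0.01,0.02]
    - [0,0,0,0,0,0.004,0.02]
    - [0,0,0,0,0,0,0.02]
    - [0,0,0,0,0,0,0.02]

```text
t: 15.13
eef_pos: [482.9, -266.0, 412.0]
tcp_rot: [-3.141, -0.001, 1.697]
ft_force: [-0.1, -0.2, -3.2]
opening: 0.291
```

Run:
```python
from h import *
s=env.state(); print(s['t'],s['eef_pos'],s['tcp_rot'],s['ft_force'])
a=cam('scene'); 
cv2.imwrite('pics/z5.png',cv2.convertScaleAbs(cv2.resize(a['color'][130:290,120:280,::-1],(560,560),interpolation=cv2.INTER_CUBIC),alpha=1.4,beta=20))
```

```text
15.1333 [ 482.9375761  -265.95799238  411.95140761] [-3.14088093e+00 -8.80872015e-04  1.69665674e+00] [-0.06331655 -0.22925662 -3.21592394]
```

View pics/z5.png

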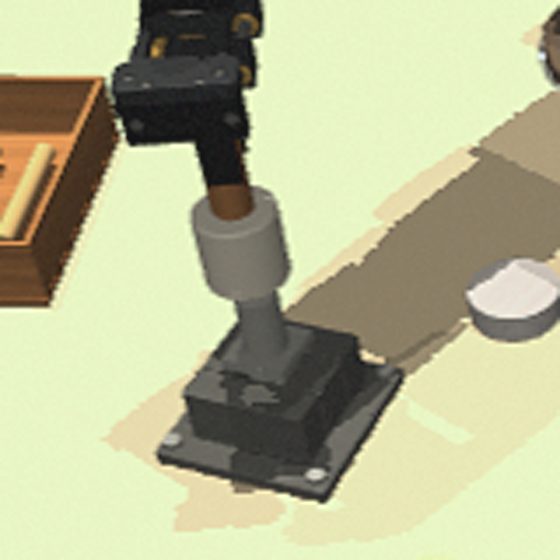

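The maul head hangs centred over the stake's dome. Approach slowly.

>>> apply_moves:
  commands:
    - [0,0,0,0,0,0.002,0.02]
    - [0,0,0,0,0,0.002,0.02]
    - [0,0,0,0,0,0.002,0.02]
    - [0,0,0,0,0,0.002,0.02]
    - [0,0,0,0,0,0.001,0.02]

```text
t: 15.6
eef_pos: [482.4, -266.6, 403.2]
tcp_rot: [-3.141, -0.0, 1.695]
ft_force: [0.0, 0.7, -4.1]
opening: 0.293
```

>>> apply_moves:
  commands:
    - [0,0,0,0,0,0.001,0.02]
    - [0,0,0,0,0,0.0005,0.02]
    - [0,0,0,0,0,0.0005,0.02]
    - [0,0,0,0,0,0.0005,0.02]
    - [0,0,0,0,0,0.0005,0.02]

```text
t: 16.02
eef_pos: [482.5, -266.7, 400.5]
tcp_rot: [3.141, 0.0, 1.695]
ft_force: [-0.6, -0.7, -4.5]
opening: 0.29
```

>>> apply_moves:
  commands:
    - [0,0,0,0,0,0.0005,0.02]
    - [0,0,0,0,0,0.0005,0.02]
    - [0,0,0,0,0,0.0005,0.02]
    - [0,0,0,0,0,0.0005,0.02]
    - [0,0,0,0,0,0,0.02]

```text
t: 16.43
eef_pos: [482.5, -266.7, 398.6]
tcp_rot: [3.141, 0.0, 1.695]
ft_force: [-0.5, -0.6, -2.7]
opening: 0.288
```

>>> apply_moves:
  commands:
    - [0,0,0,0,0,0.0005,0.02]
    - [0,0,0,0,0,0.0005,0.02]
    - [0,0,0,0,0,0.0005,0.02]
    - [0,0,0,0,0,0,0.02]

```text
t: 16.77
eef_pos: [482.5, -266.7, 397.1]
tcp_rot: [3.141, 0.0, 1.695]
ft_force: [0.4, 0.3, 0.0]
opening: 0.289
```

>>> apply_moves:
  commands:
    - [0,0,0,0,0,0.0005,0.02]
    - [0,0,0,0,0,0.0005,0.02]
    - [0,0,0,0,0,0.0005,0.02]
    - [0,0,0,0,0,0,0.02]

```text
t: 17.1
eef_pos: [482.5, -266.7, 395.6]
tcp_rot: [3.141, 0.0, 1.695]
ft_force: [-0.6, 0.2, 1.9]
opening: 0.291
```

Contact, with force growing gently (about 6 N net). Smaller steps from here.

>>> apply_moves:
  commands:
    - [0,0,0,0,0,0.0003,0.02]
    - [0,0,0,0,0,0.0003,0.02]
    - [0,0,0,0,0,0,0.02]

```text
t: 17.35
eef_pos: [482.5, -266.7, 395.0]
tcp_rot: [3.141, 0.0, 1.695]
ft_force: [0.2, -0.1, 2.8]
opening: 0.291
```

>>> apply_moves:
  commands:
    - [0,0,0,0,0,0.0003,0.02]
    - [0,0,0,0,0,0.0003,0.02]
    - [0,0,0,0,0,0,0.02]

```text
t: 17.6
eef_pos: [482.5, -266.7, 394.4]
tcp_rot: [3.141, 0.0, 1.695]
ft_force: [1.0, 0.3, 3.5]
opening: 0.292
```

```bash
python3 -c "
from h import *
s=env.state(); print(s['t'],s['eef_pos'],s['ft_force'])"
```

```text
17.6 [ 482.4853054  -266.68682033  394.36050963] [1.03191956 0.27956012 3.4964728 ]
```

>>> apply_moves:
  commands:
    - [0,0,0,0,0,0.0003,0.02]
    - [0,0,0,0,0,0.0003,0.02]
    - [0,0,0,0,0,0,0.02]

```text
t: 17.85
eef_pos: [482.5, -266.7, 393.8]
tcp_rot: [3.141, 0.0, 1.695]
ft_force: [0.4, -1.3, 3.7]
opening: 0.292
```

```bash
echo
```

>>> apply_moves:
  commands:
    - [0,0,0,0,0,0.0003,0.02]
    - [0,0,0,0,0,0.0003,0.02]
    - [0,0,0,0,0,0,0.02]

```text
t: 18.1
eef_pos: [482.5, -266.7, 393.7]
tcp_rot: [3.141, 0.001, 1.695]
ft_force: [-1.8, 0.6, 10.4]
opening: 0.289
```

Solid: the force jumped to about 14 N net with hardly any motion (roughly 13 N/mm). I bring it up toward 25 N.

>>> apply_moves:
  commands:
    - [0,0,0,0,0,0.0003,0.02]
    - [0,0,0,0,0,0,0.02]
    - [0,0,0,0,0,0,0.02]

```text
t: 18.35
eef_pos: [482.5, -266.7, 393.7]
tcp_rot: [3.141, 0.001, 1.695]
ft_force: [-1.1, 0.3, 11.7]
opening: 0.287
```

>>> apply_moves:
  commands:
    - [0,0,0,0,0,0.0003,0.02]
    - [0,0,0,0,0,0.0002,0.02]
    - [0,0,0,0,0,0,0.02]

```text
t: 18.6
eef_pos: [482.5, -266.7, 393.6]
tcp_rot: [3.14, 0.001, 1.695]
ft_force: [-2.1, 0.4, 14.1]
opening: 0.29
```

>>> apply_moves:
  commands:
    - [0,0,0,0,0,0.0003,0.02]
    - [0,0,0,0,0,0.0003,0.02]
    - [0,0,0,0,0,0,0.02]

```text
t: 18.85
eef_pos: [482.6, -266.7, 393.5]
tcp_rot: [3.139, 0.002, 1.695]
ft_force: [-2.2, 1.3, 19.1]
opening: 0.291
```

>>> apply_moves:
  commands:
    - [0,0,0,0,0,0.0003,0.02]
    - [0,0,0,0,0,0,0.02]
    - [0,0,0,0,0,0,0.02]
    - [0,0,0,0,0,0,0.02]
    - [0,0,0,0,0,0,0.02]

```text
t: 19.27
eef_pos: [482.6, -266.8, 393.4]
tcp_rot: [3.139, 0.002, 1.695]
ft_force: [-2.1, 1.7, 21.7]
opening: 0.293
```

>>> apply_moves:
  commands:
    - [0,0,0,0,0,0,0.02]
    - [0,0,0,0,0,0,0.02]
    - [0,0,0,0,0,0,0.02]

```text
t: 19.52
eef_pos: [482.6, -266.8, 393.5]
tcp_rot: [3.139, 0.002, 1.695]
ft_force: [-1.3, 0.7, 21.7]
opening: 0.292
```

25.6 N net held for about half a second. Now lift off and carry the maul back to its place.

>>> apply_moves:
  commands:
    - [0,0,0,0,0,-0.002,0.02]
    - [0,0,0,0,0,-0.005,0.02]
    - [0,0,0,0,0,-0.012,0.02]
    - [0,0,0,0,0,-0.015,0.02]
    - [0,0,0,0,0,-0.01,0.02]

```text
t: 19.93
eef_pos: [482.5, -266.6, 435.8]
tcp_rot: [-3.141, -0.001, 1.695]
ft_force: [-0.9, 0.5, -4.8]
opening: 0.29
```

>>> apply_moves:
  commands:
    - [0,0,0,0.01,0.007,0,0.02]
    - [0,0,0,0.02,0.014,0,0.02]
    - [0,0,0,0.025,0.0175,0,0.02]
    - [0,0,0,0.025,0.0175,0,0.02]
    - [0,0,0,0.025,0.0175,0,0.02]

```text
t: 20.35
eef_pos: [542.8, -151.6, 434.6]
tcp_rot: [-3.14, -0.001, 1.695]
ft_force: [0.8, -0.9, -3.9]
opening: 0.291
```

>>> apply_moves:
  commands:
    - [0,0,0,0.025,0.0175,0,0.02]
    - [0,0,0,0.025,0.0175,0,0.02]
    - [0,0,0,0.02,0.014,0,0.02]
    - [0,0,0,0.01,0.007,0,0.02]
    - [0,0,0,0.0042,0.0031,0,0.02]

```text
t: 20.77
eef_pos: [591.1, -60.4, 434.5]
tcp_rot: [-3.14, -0.001, 1.697]
ft_force: [-0.5, -0.5, -3.8]
opening: 0.289
```

>>> apply_moves:
  commands:
    - [0,0,0,0,0,0.015,0.02]
    - [0,0,0,0,0,0.03,0.02]
    - [0,0,0,0,0,0.035,0.02]
    - [0,0,0,0,0,0.03,0.02]
    - [0,0,0,0,0,0.02,0.02]

```text
t: 21.18
eef_pos: [589.6, -63.1, 302.3]
tcp_rot: [-3.138, -0.001, 1.695]
ft_force: [-0.1, -0.4, -4.4]
opening: 0.294
```

>>> apply_moves:
  commands:
    - [0,0,0,0,0,0.005,0.02]
    - [0,0,0,0,0,0.004,0.02]
    - [0,0,0,0,0,0,0.02]
    - [0,0,0,0,0,0,0.02]
    - [0,0,0,0,0,0,0.02]

```text
t: 21.6
eef_pos: [590.7, -62.6, 297.8]
tcp_rot: [3.139, 0.001, 1.695]
ft_force: [0.7, -0.3, -4.0]
opening: 0.289
```

>>> apply_moves:
  commands:
    - [0,0,0,0,0,0.008,0.02]
    - [0,0,0,0,0,0.006,0.02]
    - [0,0,0,0,0,0.003,0.02]
    - [0,0,0,0,0,0.001,0.02]
    - [0,0,0,0,0,0,0.02]

```text
t: 22.02
eef_pos: [590.5, -62.4, 278.0]
tcp_rot: [-3.141, -0.0, 1.695]
ft_force: [-0.7, -0.9, -3.8]
opening: 0.292
```

>>> apply_moves:
  commands:
    - [0,0,0,0,0,0.0005,0.02]
    - [0,0,0,0,0,0.0005,0.02]
    - [0,0,0,0,0,0.0005,0.02]
    - [0,0,0,0,0,0.0005,0.02]
    - [0,0,0,0,0,0,0.02]

```text
t: 22.43
eef_pos: [590.5, -62.5, 277.2]
tcp_rot: [3.141, 0.0, 1.695]
ft_force: [-1.7, -0.2, 3.4]
opening: 0.287
```

On the table (contact force). Release, retreat and check.

>>> apply_moves:
  commands:
    - [0,0,0,0,0,0,0.05]
    - [0,0,0,0,0,0,0.06]
    - [0,0,0,0,0,0,0.06]
    - [0,0,0,0,0,0,0.06]
    - [0,0,0,0,0,0,0.06]

```text
t: 22.85
eef_pos: [590.6, -62.5, 276.4]
tcp_rot: [3.141, -0.0, 1.695]
ft_force: [-0.5, -0.5, 0.2]
opening: 0.582
```

>>> apply_moves:
  commands:
    - [0,0,0,0,0,0,0.06]
    - [0,0,0,0,0,0,0.06]
    - [0,0,0,0,0,0,0.06]
    - [0,0,0,0,0,-0.01,0.06]
    - [0,0,0,0,0,-0.02,0.06]

```text
t: 23.27
eef_pos: [590.3, -62.4, 305.4]
tcp_rot: [-3.138, -0.001, 1.695]
ft_force: [-0.8, -0.6, 0.4]
opening: 0.63
```

>>> apply_moves:
  commands:
    - [0,0,0,0,0,-0.03,0.06]
    - [0,0,0,0,0,-0.035,0.06]
    - [0,0,0,0,0,-0.03,0.06]
    - [0,0,0,0,0,-0.01,0.06]
    - [0,0,0,0,0,0,0.06]

```text
t: 23.68
eef_pos: [590.4, -62.4, 414.8]
tcp_rot: [3.136, 0.002, 1.695]
ft_force: [-0.4, 0.5, -0.2]
opening: 0.633
```

>>> apply_moves:
  commands:
    - [0,0,0,-0.03,0,0,0.06]
    - [0,0,0,-0.03,0,0,0.06]
    - [0,0,0,-0.02,0,0,0.06]
    - [0,0,0,0,0,0,0.06]
    - [0,0,0,0,0,0,0.06]

```text
t: 24.1
eef_pos: [600.3, -142.5, 409.8]
tcp_rot: [-3.14, -0.001, 1.694]
ft_force: [-0.3, 0.5, -0.3]
opening: 0.632
```

Run:
```python
from h import *
s=env.state(); print(s['t'],s['eef_pos'],s['ft_force'],s['qvel'].round(3))
a=cam('scene')
cv2.imwrite('pics/z6.png',cv2.convertScaleAbs(cv2.resize(a['color'][170:350,120:360,::-1],(800,600),interpolation=cv2.INTER_CUBIC),alpha=1.3,beta=15))
```

```text
24.1 [ 600.31357788 -142.54623281  409.84441429] [-0.30915245  0.45424695 -0.25231848] [ 0.029 -0.013  0.009  0.004  0.003  0.007]
```

View pics/z6.png

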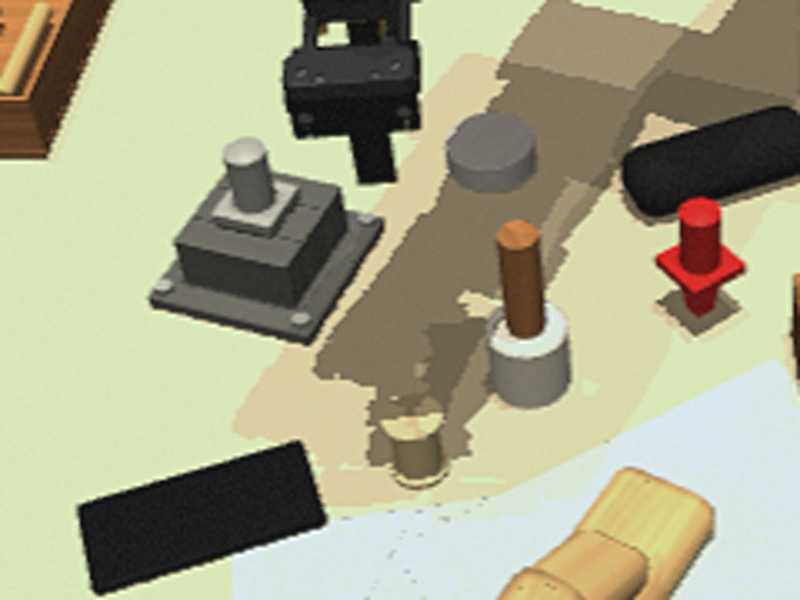

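The stake sits upright with its collar close to the stand top (panel (257,205)). The maul stands upright at (530,360), and the phone, thread and tin are undisturbed. I'm handing in.

```bash
python3 -c "
from h import *
print(env.job_done())"
```

```text
the job is handed in; nothing more can be done
None
```

The job is done and handed in at about t = 24 s; the hand-in gave no verdict.

- **Standing the stake:** I took the stake from the rack's middle hole and released it in the socket without pushing. It stood by itself, centred to about 0.5 mm, with its collar roughly 8–10 mm above the mouth.
- **Driving it home:** I pressed it down with the maul at roughly 1 N/mm until it came up solid. That was with the collar about 3.5 mm above the mouth, judged from the arm's height. I then held about 25.6 N for half a second. The highest force I read was about 26 N, though I only had readings at the end of each move.
- **Setting the maul back:** I put it down at its original spot and opened the gripper clear of it.

**Last checks:** The final scene picture shows the stake and the maul both upright. The phone, thread, tin and spectacle case are where they were, and the wrist force is near zero with the arm clear. I did not measure the final centring again after driving. I also did not check the other tools in the rack, the folder or the last for movement.

**Upset on the way:** The fingers close slowly, so my first grip on the stake lifted before they had reached it. I went back down and gripped it properly, and nothing was disturbed.

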